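# Fit the return spring on an analyser's pusher rod

## Task

Take the tall slim coil spring from the parts tray and thread it down over the upright rod of the grey unit, twisting a little whenever its inward-bent wire ends catch on the rod's slotted head. When the upper wire end has gone through as well, press the spring down against the sprung seat, twist it until that wire end sits under the solid part of the head so that the head holds the spring down, and let go. Go gently (never more than about 25 N on the unit) and leave everything else where it is.

Things in the scene. Friction and masses are not known exactly. Their poses are not given: they have to be found in the camera images.
- spring_mid (a point): Middle (25 mm above the lower end, on the axis) of the loose, stiff (treat as rigid) steel coil spring standing in the tray: 28 mm outside, 22 mm inside, 50 mm tall; z up along the coil. At each end the 3 mm wire is bent inward, a radial stub reaching to 6.5 mm from the axis: lower stub 3 mm above the lower end, along +x; upper one 3 mm below the top, 45 deg anticlockwise of it.
- tray_in (a point): Centre of the inner floor of the shallow grey parts tray (fixed, 110 mm in x by 280 mm in y, floor 5 mm above the table, rim 14 mm high). Along y, about 90 mm apart and in any order, stand the tall slim spring, a short fat spring (40 mm wide, 30 mm tall) and a plain white bush (28 mm wide, 38 mm tall); the last two stay there.
- rod_foot (a point): Foot of the fixed unit's upright steel rod, on its axis, at the top of the grey block, 30 mm above the table; z up along the rod. The rod is 9.6 mm thick and ends 71 mm above this point, with a wider head near its end (see rod_head). The unit's foot plate is 130 x 100 mm; apart from rod and seat it is nowhere higher than this point.
- rod_head (a point): Top of the rod's head, on the axis, 63.5 mm above rod_foot. The head is 19 mm across and 6 mm high, chamfered on top; four through slots about 5.5 mm wide, 90 deg apart, let a spring stub pass, the rest does not. The slots' direction varies, is not measured and not tied to this point's axes: find it by feel or eye. The rod turns only against stiff friction (0.6 N m).
- seat (a joint): Travel (m) of the sprung seat, a dark steel disc 32 mm wide around the rod's foot: 0 = up, face 14 mm above rod_foot; 0.009 = fully down, 5 mm above it. Pushes back 2.4 N at 0, 9.6 N fully down; rises slowly (damped). With the spring on the raised seat its upper stub is still inside a slot; beyond about 0.005 the stub is below the head; locked under it, it keeps the seat about 0.005 down.

How it is judged:
By the outcome, as a careful person would: the job done as asked, in the order asked, and still so for the second after the job is handed in, with the robot touching nothing.
It also fails if it takes over 72 s, if anything falls off the work surface, if the arm or the gripper's body presses on something with over 40 N, if the wrist force passes 120 N, or if a joint passes its speed limit or range.

## Robot

A 6-joint arm with a two-finger parallel gripper is mounted at the origin on the work surface. World frame = base frame: x ahead of the robot, y to its left, z up, the work surface at z = 0. Lengths are in m, angles in rad, forces in N, time in s.
With the tool pointing down it reaches from about 0.425 to 0.95 m from the base axis. Payload 14.7 kg.
Tool frame: the origin (TCP) lies midway between the tips of the shut fingers; the grasp point (between the pads) lies 19 mm behind it (r.grip_depth is the distance from the TCP to the grasp point, in m); z points along the fingers, y is the line along which they close (so a half turn about z gives the same grasp; the last joint's range is limited). The gripper opens to 85 mm and grips with 20 to 120 N. Pads are 22 mm wide; open, the fingers measure 114 mm over their backs; the gripper's body (76 mm by 85 mm) begins 54 mm behind the grasp point. The pads swing forward as they close: fully open they stand 13 mm farther back than shut.
Start: joints at [-1.198, 0.48, 1.596, -0, 1.065, -0.047], TCP at [0.265, -0.594, 0.231] pointing down, gripper open.
Joint ranges: [-2.75, 2.75], [-0.82, 2.05], [0.23, 2.67], [-1.56, 4.7], [0.09, 2.69], [-2.92, 2.92]. Speed limits (rad/s): [1.89, 1.89, 2.39, 3.01, 3.01, 3.01].

## Interface

Orientations are given as a unit quaternion [w, x, y, z].
In Python, from workcell import telemetry, cams, ticket, r gives the robot as it stands.
- The arm moves only by the shell command python3 -m crank 'ROWS' [OPENING] [FORCE]. ROWS is JSON, a list of rows, each an object with "travel": the shift along the tool's x, y, z each as a share of 200 mm, from -1 to 1, a list of three; "twist": the turn about the tool's z as a share of 90 degrees, from -1 to 1. A call has 1 to 10 rows; each row is the pose to reach, as a shift and turn from the pose commanded when the call began, along the tool's axes at that moment; what a row does not reach only later rows make up. A row lasts 1/8 s, in which the tool goes at most 62.5 mm and 10.7 degrees, less where a joint would pass 70% of its speed; a pose out of reach is approached as far as the arm can. A call with a number of a shift or a turn outside -1 to 1 is refused whole. A call with a gripper value outside its range is refused whole. OPENING is the gripper command: -1 is shut, 1 is fully open, values between are in proportion, set as the call begins (- or left out, the last holds). The fingers move at their own pace and stop on an object; FORCE is the grip in N (left out, the last holds). Time passes only in rows, so rows that repeat a pose let the fingers close. It gives the time, the measured TCP pose, the force, the opening and the grip force at its end, in the units of the state.
- telemetry.get_state(): the state, without advancing time (a new reading comes with each control period).
- cams.capture(name): name is "side" or "top" or "wrist"; returns (picture, depth): 384x512x3 uint8, blue, green, red; 384x512 float32, m along the optical axis (not along the pixel's ray), 0 where there is no reading.
- cams.camera_info(name): a dict with "fx", "fy", "cx", "cy" (pixels), "origin" and "orientation" of the camera in the world; the wrist camera has in their place "tool_from_camera" (4x4, takes a point from camera to tool coordinates, whose origin is the TCP and whose axes are the flange's). Camera axes: x right, y down, z forward; pixel columns grow to the right and rows downward; lengths in m; the calibration is good to about 2 mm. A picture is of the moment at which its call begins: read the wrist's pose just before it. camera_info takes no time and is no camera call.
- ticket.job_done(): hands the job in; it is judged then, once.
The state is a dict: "t": time; "qpos": joint angles; "dq": joint speeds; "joint_torque": joint torques, N m; "tcp_pos": TCP position; "eef_rot": TCP orientation; "contact_force": force on the tool from outside, world axes, zero at the start; "moment": the same for the moment, N m; "finger_gap": finger opening in m; "finger_force": force on a finger pad.
Only numpy, scipy, OpenCV 4.12 (cv2) and the standard library are available. Lean on these libraries where they do the work, as an engineer would, in place of code of your own. Each camera call takes 0.05 s, during which the arm holds its last target. There are 200 camera calls.

## Working session

There is one attempt and no reset: what is moved stays moved. The work goes in short steps, Python scripts to look and compute and a shell command to move; the robot and the scene stay as the last step left them, time stands still between calls to the robot, and variables do not carry over. Pictures are saved under pics/ and viewed, at most 10 in all, crops included, and the job is handed in when it is done.

```bash
ls; mkdir -p pics; python3 - <<'E'
from workcell import telemetry,cams,r
import cv2,json
s=telemetry.get_state();print(s)
for n in("side","top"):
    im,d=cams.capture(n);cv2.imwrite(f"pics/{n}0.png",im);print(n,cams.camera_info(n))
    import numpy as np;np.save(f"pics/{n}0.npy",d)
print(cams.camera_info("wrist"))
E
```

```text
pics
{'t': 0.0, 'qpos': array([-1.19758439e+00,  4.80826765e-01,  1.59684311e+00,  2.27684007e-05,
        1.06508660e+00, -4.66010252e-02]), 'dq': array([ 2.18884922e-04,  2.59111763e-04,  2.73723176e-05, -1.32561846e-03,
        8.75407049e-04, -1.47468629e-03]), 'joint_torque': array([ 2.20851558e-03, -9.50643182e+01, -4.30191493e+01, -4.15382033e-05,
        1.20926354e-02, -4.67741430e-06]), 'tcp_pos': array([ 0.26481655, -0.59318329,  0.23068714]), 'eef_rot': array([-5.75787578e-04,  9.78051390e-01,  2.08362998e-01, -8.47838567e-05]), 'contact_force': array([-0.74213371, -0.19497572, -0.40209686]), 'moment': array([-0.0113572 , -0.01920942, -0.01033259]), 'finger_force': 0.0, 'finger_gap': 0.08541629205252378}
side {'fx': 347.36072633468774, 'fy': 347.36072633468774, 'cx': 255.5332331629251, 'cy': 199.1639922219766, 'origin': array([ 0.46107739, -0.46623242,  0.50303829]), 'orientation': array([-0.41914806,  0.9067535 , -0.03999259,  0.02266244])}
top {'fx': 359.110030308695, 'fy': 359.110030308695, 'cx': 255.33636941418453, 'cy': 189.97200934896065, 'origin': array([0.47281893, 0.02162419, 0.90248637]), 'orientation': array([ 0.01987514, -0.70486818,  0.7085337 , -0.02730997])}
{'fx': 293.7119526776577, 'fy': 293.7119526776577, 'cx': 255.42353466225424, 'cy': 191.2027538447897, 'tool_from_camera': array([[ 8.06548104e-04, -9.59363316e-01, -2.82172602e-01,
         7.19657352e-02],
       [ 9.99999548e-01,  9.15907003e-04, -2.55658553e-04,
         1.95100024e-04],
       [ 5.03713300e-04, -2.82172269e-01,  9.59363621e-01,
        -1.43826527e-01],
       [ 0.00000000e+00,  0.00000000e+00,  0.00000000e+00,
         1.00000000e+00]])}
```

View pics/top0.png

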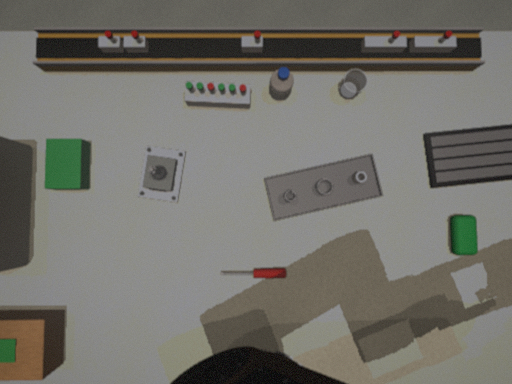

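View pics/side0.png

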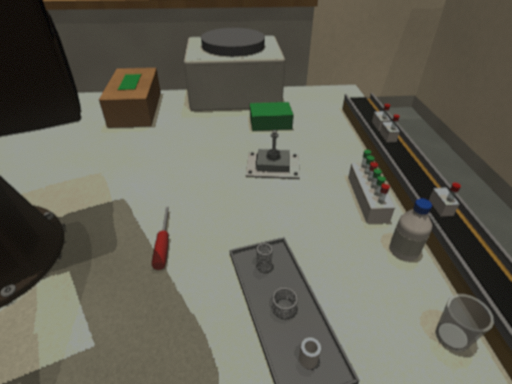

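Top view: slim spring at about (288,196), fat spring at (323,187), bush at (361,177), and the rod at (157,171). Side view: slim spring at (264,257), rod head at about (274,136). Next I'll cast rays to get coarse positions.

```bash
cat > h.py <<'E'
import numpy as np,cv2
from workcell import telemetry,cams,r
from scipy.spatial.transform import Rotation as R
def rot(q): return R.from_quat(np.r_[q[1:],q[0]]).as_matrix()
def cam(n):
    i=cams.camera_info(n)
    if n=="wrist":
        s=telemetry.get_state();T=i["tool_from_camera"];A=rot(s["eef_rot"])
        return i,A@T[:3,:3],A@T[:3,3]+s["tcp_pos"]
    return i,rot(i["orientation"]),np.array(i["origin"])
def ray(c,uv):
    i,A,o=c;return o,A@np.array([(uv[0]-i["cx"])/i["fx"],(uv[1]-i["cy"])/i["fy"],1])
def plane(c,uv,z):
    o,d=ray(c,uv);return o+d*(z-o[2])/d[2]
def tri(c1,u1,c2,u2):
    o1,d1=ray(c1,u1);o2,d2=ray(c2,u2)
    a=np.linalg.lstsq(np.c_[d1,-d2],o2-o1,rcond=None)[0]
    p,q=o1+a[0]*d1,o2+a[1]*d2;return (p+q)/2,np.linalg.norm(p-q)
def pix(c,p):
    i,A,o=c;v=A.T@(np.array(p)-o);return [i["cx"]+i["fx"]*v[0]/v[2],i["cy"]+i["fy"]*v[1]/v[2]]
def intool(p):
    s=telemetry.get_state();return rot(s["eef_rot"]).T@(np.array(p)-s["tcp_pos"])
E
python3 - <<'E'
from h import *
t,s=cam("top"),cam("side")
print("spring",plane(t,(288,196),.04),plane(s,(264,257),.03))
print("rodtop",tri(t,(157,171),s,(275,133)),plane(t,(157,171),.0935))
for k in ((45,-.3),):pass
a=cv2.imread("pics/top0.png")
b=cv2.imread("pics/side0.png")
x=cv2.resize(a[125:225,125:325],(800,400),interpolation=cv2.INTER_CUBIC)
y=np.hstack([cv2.resize(b[120:185,235:315],(400,325//1),interpolation=cv2.INTER_CUBIC)[:200],cv2.resize(b[235:275,225:305],(400,200),interpolation=cv2.INTER_CUBIC)])
cv2.imwrite("pics/c0.png",np.clip(np.vstack([x,y])*1.5,0,255).astype('uint8'))
st=telemetry.get_state();print(rot(st["eef_rot"]))
E
```

```text
spring [ 0.51552657 -0.06614681  0.04      ] [ 0.51605143 -0.0699663   0.03      ]
rodtop (array([0.57149871, 0.2323682 , 0.1026658 ]), np.float64(0.0033953244284597355)) [0.57091032 0.23492391 0.0935    ]
[[ 9.13169901e-01  4.07578945e-01 -3.68489454e-04]
 [ 4.07579109e-01 -9.13169420e-01  9.38075957e-04]
 [ 4.58467073e-05 -1.00681133e-03 -9.99999492e-01]]
```

View pics/c0.png

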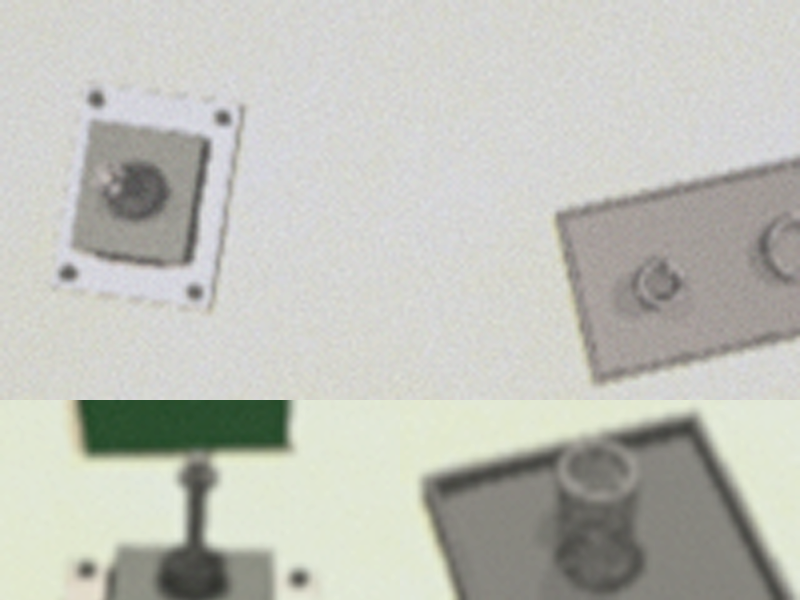

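Crop: the slim spring's top ring is at about top (289.5,195.7) and side (264.6,249). The rod head is at about top (153.3,169.5) and side (274.4,135.6).

```bash
python3 - <<'E'
from h import *
t,s=cam("top"),cam("side")
p,e=tri(t,(289.5,195.7),s,(264.6,249));print(p,e,plane(t,(289.5,195.7),.055))
q,e=tri(t,(153.3,169.5),s,(274.4,135.6));print(q,e,plane(t,(153.3,169.5),.097))
print(intool([p[0],p[1],.165])/.2)
# tray yaw from edges in top view: corners of crop
a=plane(t,(125+558/4,125+213/4),.014);b=plane(t,(125+598/4,125+382/4),.014);print(np.degrees(np.arctan2(*(a-b)[1::-1])))
E
```

```text
[ 0.51625189 -0.06878739  0.04964696] 0.0010137591508804819 [ 0.51547631 -0.06817982  0.055     ]
[0.57449617 0.24460507 0.08887633] 0.0008777325572208303 [0.57391643 0.24234624 0.097     ]
[ 2.21674951 -1.88182593  0.33086719]
12.85718354870665
```

```bash
python3 -m crank '[{"travel":[0.74,-0.63,0.0],"twist":0},{"travel":[0.74,-0.63,0.0],"twist":0},{"travel":[0.74,-0.63,0.0],"twist":0},{"travel":[0.74,-0.63,0.0],"twist":0}]' && python3 -m crank '[{"travel":[0.74,-0.63,0.15],"twist":0},{"travel":[0.74,-0.63,0.15],"twist":0},{"travel":[0.74,-0.63,0.15],"twist":0},{"travel":[0.74,-0.63,0.15],"twist":0}]' -0.1 && python3 -m crank '[{"travel":[0.74,-0.62,0.18],"twist":0},{"travel":[0.74,-0.62,0.18],"twist":0},{"travel":[0.74,-0.62,0.18],"twist":0},{"travel":[0.74,-0.62,0.18],"twist":0},{"travel":[0.74,-0.62,0.18],"twist":0}]' && python3 - <<'E'
from h import *
s=telemetry.get_state();print(s["t"],s["tcp_pos"],s["finger_gap"],s["qpos"])
c=cam("wrist");im,d=cams.capture("wrist");cv2.imwrite("pics/w1.png",im);print(pix(c,[.516,-.0685,.055]))
E
```

```text
t: 0.6
tcp_pos: [0.3497, -0.4146, 0.2312]
eef_rot: [-0.001, 0.978, 0.21, -0.0]
contact_force: [0.4, -0.1, 0.6]
finger_gap: 0.0854
finger_force: 0.0
t: 1.1
tcp_pos: [0.4332, -0.2401, 0.2007]
eef_rot: [-0.001, 0.978, 0.21, -0.0]
contact_force: [-0.6, -0.5, 0.4]
finger_gap: 0.0385
finger_force: 0.0
t: 1.72
tcp_pos: [0.5173, -0.0698, 0.1651]
eef_rot: [0.0, 0.978, 0.209, -0.0]
contact_force: [-0.7, -0.3, -0.3]
finger_gap: 0.0384
finger_force: 0.0
1.725 [ 0.51726602 -0.06978657  0.16509477] 0.038420049204306514 [-1.91957806e-01  3.86791686e-01  1.95596163e+00 -4.51105488e-04
  7.99238020e-01  9.58443927e-01]
[np.float64(253.39620086498297), np.float64(188.91157400389775)]
```

View pics/w1.png

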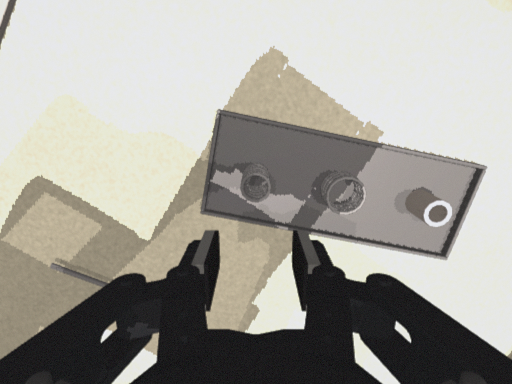

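The wrist view shows the slim spring at about (256,186), the fat spring at (346,194) and the bush at (437,213). I'll zoom in to find the stubs and move closer.

```bash
python3 - <<'E'
from h import *
a=cv2.imread("pics/w1.png")[155:215,220:300]
cv2.imwrite("pics/c1.png",np.clip(cv2.resize(a,(800,600),interpolation=cv2.INTER_CUBIC)*1.6,0,255).astype('uint8'))
c=cam("wrist");print(plane(c,(256,186),.055),[pix(c,[.5165+.0125*np.cos(k),-.0685+.0125*np.sin(k),.0535]) for k in (0,1.57)])
E
```

```text
[ 0.51915239 -0.07017305  0.055     ] [[np.float64(258.79413381496374), np.float64(175.10745242659618)], [np.float64(240.4060128573742), np.float64(181.9384392700479)]]
```

View pics/c1.png

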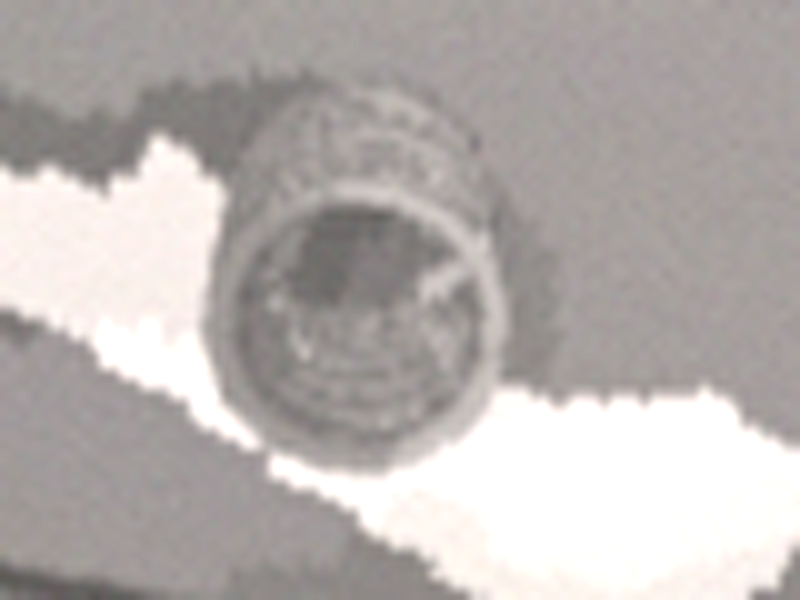

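Spring ring centre at about px (255.6,187.5). The upper stub points right and slightly up, about 63° from tool x toward +y, so the lower stub is at about 108°. Now descend and grip.

```bash
python3 -m crank '[{"travel":[0.005,0.003,0.2],"twist":0},{"travel":[0.005,0.003,0.4],"twist":0},{"travel":[0.005,0.003,0.5],"twist":0},{"travel":[0.005,0.003,0.6],"twist":0},{"travel":[0.005,0.003,0.7],"twist":0},{"travel":[0.005,0.003,0.725],"twist":0},{"travel":[0.005,0.003,0.725],"twist":0}]' 0.1 50 && python3 -m crank '[{"travel":[0,0,0],"twist":0},{"travel":[0,0,0],"twist":0},{"travel":[0,0,0],"twist":0},{"travel":[0,0,0],"twist":0},{"travel":[0,0,0],"twist":0}]' -1 50
```

```text
t: 2.65
tcp_pos: [0.5182, -0.0704, 0.0206]
eef_rot: [0.0, 0.978, 0.208, -0.0]
contact_force: [0.8, 0.0, 0.1]
finger_gap: 0.0464
finger_force: 0.0
t: 3.28
tcp_pos: [0.5189, -0.0697, 0.0213]
eef_rot: [0.0, 0.978, 0.208, 0.001]
contact_force: [-1.5, -4.0, 5.1]
finger_gap: 0.0269
finger_force: 48.8
```

```bash
python3 -m crank '[{"travel":[0,0,-0.1],"twist":0},{"travel":[0,0,-0.4],"twist":0},{"travel":[0,0,-0.7],"twist":0},{"travel":[0.1,-0.2,-0.85],"twist":0},{"travel":[0.32,-0.659,-0.85],"twist":0},{"travel":[0.32,-0.659,-0.85],"twist":0}]' && python3 -m crank '[{"travel":[0.32,-0.659,0],"twist":0},{"travel":[0.32,-0.659,0],"twist":0},{"travel":[0.32,-0.659,0],"twist":0},{"travel":[0.32,-0.659,0],"twist":0},{"travel":[0.32,-0.659,0],"twist":0},{"travel":[0.32,-0.659,0],"twist":0}]' && python3 - <<'E'
from h import *
s=telemetry.get_state();print(s["t"],s["tcp_pos"],s["finger_gap"],s["qpos"])
c=cam("wrist");im,d=cams.capture("wrist");cv2.imwrite("pics/w2.png",im);u=pix(c,[.574,.2435,.0935]);print(u,pix(c,s["tcp_pos"]))
u0,v0=int(u[0]),int(u[1])
x=cv2.resize(im[max(v0-30,0):v0+30,u0-40:u0+40],(400,300),interpolation=cv2.INTER_CUBIC)
y=im[60:360,56:456]
z=np.vstack([np.hstack([x,y]),np.hstack([cv2.resize(im[170:245,205:305],(400,300),interpolation=cv2.INTER_CUBIC)]*2)])
cv2.imwrite("pics/c2.png",np.clip(z*1.4,0,255).astype('uint8'))
E
```

```text
t: 4.03
tcp_pos: [0.5232, 0.0793, 0.1918]
eef_rot: [0.0, 0.978, 0.209, 0.001]
contact_force: [-0.3, -1.0, -0.7]
finger_gap: 0.0269
finger_force: 49.4
t: 4.78
tcp_pos: [0.5278, 0.2222, 0.1905]
eef_rot: [0.0, 0.978, 0.208, -0.0]
contact_force: [1.1, 1.1, -0.6]
finger_gap: 0.0271
finger_force: 49.5
4.775 [0.52784335 0.2222246  0.19045544] 0.027062499611520578 [ 3.45643308e-01  4.18489771e-01  1.81948806e+00 -1.80347582e-04
  9.03712215e-01  1.49819854e+00]
[np.float64(254.4390131603764), np.float64(132.1223334825519)] [np.float64(255.08598619154407), np.float64(244.00687012123447)]
```

View pics/c2.png

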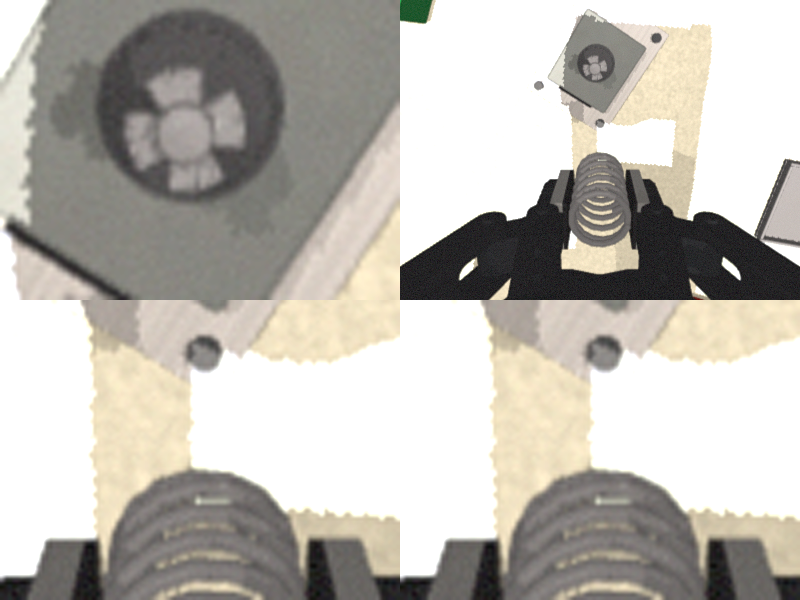

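Wrist view: the rod tip is at about px (251.2,128.8) and the head centre at about (250.8,128). The four lobes sit at about -14° (mod 90) from image up, so the slots are at about 31°/121° clockwise from tool x. The held spring's axis is at u≈256.6, and its far lower edge is at v≈213.

```bash
python3 - <<'E'
from h import *
c=cam("wrist");s=telemetry.get_state();A=rot(s["eef_rot"]);W=lambda p:A@np.array(p)+s["tcp_pos"]
print("tip",plane(c,(251.2,128.8),.101),intool(plane(c,(251.2,128.8),.101)))
print("head",plane(c,(250.8,128),.0925),intool(plane(c,(250.8,128),.0925)))
for x in(-.002,0,.002):print(x,pix(c,W([x+.014,0,.014])),pix(c,W([x+.014,0.001,.014])), pix(c,W([x-.014,0,-.034])))
im=cv2.imread("pics/w2.png");g=im[:,:,0].astype(int)
print([int(v) for v in im[205:222,256].mean(1)])
print([int(v) for v in im[250:320:2,256].mean(1)])
E
```

```text
tip [0.57596023 0.24716882 0.101     ] [ 0.0540347  -0.00319756  0.0894367 ]
head [0.57576103 0.2475653  0.0925    ] [ 0.05401435 -0.00364194  0.09793664]
-0.002 [np.float64(255.13544127711796), np.float64(213.87622987292445)] [np.float64(256.880263379751), np.float64(213.87786214422323)] [np.float64(254.9455010642581), np.float64(311.68179214836465)]
0 [np.float64(255.13729518990357), np.float64(210.59340366894008)] [np.float64(256.8879865638024), np.float64(210.5950364200646)] [np.float64(254.94707363645793), np.float64(307.85862559437635)]
0.002 [np.float64(255.13916161722656), np.float64(207.28841727943274)] [np.float64(256.89576188203415), np.float64(207.29005047968286)] [np.float64(254.9486599619279), np.float64(304.0020227109122)]
[220, 221, 221, 220, 219, 217, 203, 136, 81, 75, 80, 91, 88, 79, 97, 122, 85]
[72, 90, 92, 114, 77, 78, 101, 157, 76, 81, 85, 154, 134, 72, 82, 107, 156, 135, 71, 80, 89, 153, 161, 83, 75, 66, 75, 82, 93, 156, 157, 163, 159, 157, 158]
```

```bash
python3 -m crank '[{"travel":[0.14,-0.011,0],"twist":0.07},{"travel":[0.27,-0.022,0.1],"twist":0.144},{"travel":[0.27,-0.022,0.31],"twist":0.144},{"travel":[0.27,-0.022,0.31],"twist":0.144},{"travel":[0.27,-0.022,0.31],"twist":0.144}]' && python3 - <<'E'
from h import *
s=telemetry.get_state();print(s["t"],s["tcp_pos"],s["contact_force"],s["moment"],s["qpos"][5])
c=cam("side");im,d=cams.capture("side");cv2.imwrite("pics/s3.png",im);u,v=map(int,pix(c,[.575,.2465,.105]));print(u,v)
w,_=cams.capture("wrist");cv2.imwrite("pics/w3.png",w)
t,_=cams.capture("top")
z=np.hstack([cv2.resize(im[v-40:v+35,u-25:u+25],(400,600),interpolation=cv2.INTER_CUBIC),cv2.resize(w[135:285,205:305],(400,600),interpolation=cv2.INTER_CUBIC)])
cv2.imwrite("pics/c3.png",np.clip(z*1.5,0,255).astype('uint8'))
E
```

```text
t: 5.45
tcp_pos: [0.5756, 0.2492, 0.1294]
eef_rot: [-0.0, 0.995, 0.096, 0.0]
contact_force: [0.7, 0.4, 0.6]
finger_gap: 0.027
finger_force: 49.5
5.45 [0.5756216  0.24915867 0.12941998] [0.72637794 0.37410684 0.56270309] [ 0.02486475  0.01881532 -0.00101788] 1.73782437499121
274 129
```

View pics/c3.png

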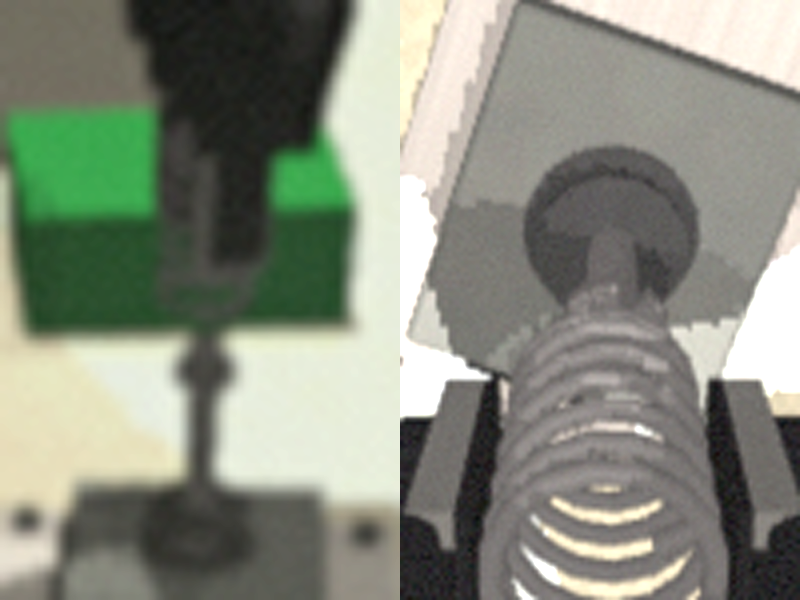

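Side view: rod head at crop x≈204 and spring bottom centre at x≈207, so they're aligned to under 1 mm. In the wrist view the rod runs into the spring's lower ring on the same line. Descending gently.

```bash
python3 -m crank '[{"travel":[0,0,0.03],"twist":0},{"travel":[0,0,0.06],"twist":0},{"travel":[0,0,0.087],"twist":0},{"travel":[0,0,0.087],"twist":0}]' && python3 -m crank '[{"travel":[0,0,0.008],"twist":0},{"travel":[0,0,0.015],"twist":0},{"travel":[0,0,0.015],"twist":0}]' && python3 -m crank '[{"travel":[0,0,0.005],"twist":0},{"travel":[0,0,0.005],"twist":0}]'
```

```text
t: 6.1
tcp_pos: [0.5749, 0.2494, 0.1102]
eef_rot: [0.0, 0.995, 0.097, -0.0]
contact_force: [-0.9, -0.1, -0.6]
finger_gap: 0.0269
finger_force: 49.5
t: 6.48
tcp_pos: [0.5756, 0.2494, 0.108]
eef_rot: [0.0, 0.995, 0.097, 0.0]
contact_force: [2.9, -1.6, 0.1]
finger_gap: 0.0273
finger_force: 49.6
t: 6.72
tcp_pos: [0.5756, 0.2495, 0.107]
eef_rot: [0.0, 0.995, 0.097, 0.0]
contact_force: [3.4, -4.1, 1.0]
finger_gap: 0.0268
finger_force: 49.7
```

```bash
python3 -m crank '[{"travel":[0.003,0.006,0],"twist":0},{"travel":[0.003,0.006,0],"twist":0},{"travel":[0.003,0.006,0],"twist":0}]' && python3 -m crank '[{"travel":[0,0,0.005],"twist":0},{"travel":[0,0,0.005],"twist":0},{"travel":[0,0,0.005],"twist":0}]'
```

```text
t: 7.1
tcp_pos: [0.5758, 0.2485, 0.1067]
eef_rot: [0.0, 0.995, 0.097, -0.0]
contact_force: [0.7, -0.9, 0.8]
finger_gap: 0.0268
finger_force: 49.5
t: 7.48
tcp_pos: [0.576, 0.2485, 0.1058]
eef_rot: [-0.0, 0.995, 0.097, -0.0]
contact_force: [0.6, -0.4, -0.9]
finger_gap: 0.0275
finger_force: 49.5
```

```bash
python3 -m crank '[{"travel":[0,0,0.008],"twist":0},{"travel":[0,0,0.008],"twist":0}]' && python3 -m crank '[{"travel":[0,0,0.008],"twist":0},{"travel":[0,0,0.008],"twist":0}]'
```

```text
t: 7.72
tcp_pos: [0.576, 0.2484, 0.1041]
eef_rot: [0.0, 0.995, 0.097, -0.0]
contact_force: [1.0, -0.3, -0.5]
finger_gap: 0.0273
finger_force: 49.5
t: 7.98
tcp_pos: [0.576, 0.2484, 0.1026]
eef_rot: [0.0, 0.995, 0.097, -0.0]
contact_force: [0.4, 0.5, -0.8]
finger_gap: 0.0268
finger_force: 49.5
```

```bash
python3 -m crank '[{"travel":[0,0,0.01],"twist":0},{"travel":[0,0,0.02],"twist":0},{"travel":[0,0,0.03],"twist":0},{"travel":[0,0,0.03],"twist":0}]' && python3 -m crank '[{"travel":[0,0,0.015],"twist":0},{"travel":[0,0,0.03],"twist":0},{"travel":[0,0,0.045],"twist":0},{"travel":[0,0,0.06],"twist":0},{"travel":[0,0,0.06],"twist":0}]'
```

```text
t: 8.48
tcp_pos: [0.576, 0.2484, 0.0965]
eef_rot: [0.0, 0.995, 0.097, -0.0]
contact_force: [0.2, 0.6, -0.0]
finger_gap: 0.0271
finger_force: 49.5
t: 9.1
tcp_pos: [0.5759, 0.2484, 0.0844]
eef_rot: [0.0, 0.995, 0.097, -0.0]
contact_force: [0.1, -0.2, -0.7]
finger_gap: 0.0269
finger_force: 49.5
```

```bash
python3 -m crank '[{"travel":[0,0,0],"twist":-0.1},{"travel":[0,0,0],"twist":-0.2},{"travel":[0,0,0],"twist":-0.3},{"travel":[0,0,0],"twist":-0.4},{"travel":[0,0,0],"twist":-0.5},{"travel":[0,0,0],"twist":-0.5},{"travel":[0,0,0],"twist":-0.5}]' && python3 -m crank '[{"travel":[0,0,0.02],"twist":0},{"travel":[0,0,0.04],"twist":0},{"travel":[0,0,0.06],"twist":0},{"travel":[0,0,0.08],"twist":0},{"travel":[0,0,0.09],"twist":0},{"travel":[0,0,0.09],"twist":0}]'
```

```text
t: 9.98
tcp_pos: [0.5761, 0.2485, 0.0848]
eef_rot: [-0.0, 0.883, 0.469, 0.0]
contact_force: [-0.4, -0.3, -0.6]
finger_gap: 0.027
finger_force: 49.5
t: 10.72
tcp_pos: [0.576, 0.2485, 0.0665]
eef_rot: [-0.0, 0.883, 0.47, -0.0]
contact_force: [-0.1, -0.7, -1.1]
finger_gap: 0.0271
finger_force: 49.5
```

```bash
python3 -m crank '[{"travel":[0,0,0.01],"twist":0},{"travel":[0,0,0.01],"twist":0},{"travel":[0,0,0.01],"twist":0}]' && python3 -m crank '[{"travel":[0,0,0.007],"twist":0},{"travel":[0,0,0.007],"twist":0}]' && python3 -m crank '[{"travel":[0,0,0.006],"twist":0},{"travel":[0,0,0.006],"twist":0}]'
```

```text
t: 11.1
tcp_pos: [0.5761, 0.2485, 0.0647]
eef_rot: [0.0, 0.883, 0.47, 0.0]
contact_force: [0.7, 0.2, -1.1]
finger_gap: 0.0268
finger_force: 49.5
t: 11.35
tcp_pos: [0.5761, 0.2484, 0.0632]
eef_rot: [0.0, 0.883, 0.47, -0.0]
contact_force: [0.7, -1.0, 0.2]
finger_gap: 0.0269
finger_force: 49.5
t: 11.6
tcp_pos: [0.5761, 0.2484, 0.062]
eef_rot: [0.0, 0.883, 0.47, -0.0]
contact_force: [0.2, -1.6, -0.3]
finger_gap: 0.0272
finger_force: 49.5
```

```bash
python3 -m crank '[{"travel":[0,0,0.008],"twist":0},{"travel":[0,0,0.008],"twist":0}]' && python3 -m crank '[{"travel":[0,0,0.008],"twist":0},{"travel":[0,0,0.008],"twist":0}]'&& python3 -m crank '[{"travel":[0,0,0.007],"twist":0},{"travel":[0,0,0.007],"twist":0}]'
```

```text
t: 11.85
tcp_pos: [0.5762, 0.2485, 0.0605]
eef_rot: [0.0, 0.883, 0.47, 0.0]
contact_force: [0.5, -1.0, 1.3]
finger_gap: 0.0269
finger_force: 49.7
t: 12.1
tcp_pos: [0.5762, 0.2485, 0.0589]
eef_rot: [0.0, 0.883, 0.47, 0.0]
contact_force: [-0.1, -1.0, 1.8]
finger_gap: 0.0266
finger_force: 49.8
t: 12.35
tcp_pos: [0.5762, 0.2485, 0.0575]
eef_rot: [0.0, 0.883, 0.47, 0.0]
contact_force: [0.5, -1.3, 5.0]
finger_gap: 0.0275
finger_force: 50.0
```

```bash
python3 -m crank '[{"travel":[0,0,0.006],"twist":0},{"travel":[0,0,0.01],"twist":0},{"travel":[0,0,0.01],"twist":0}]' && python3 -m crank '[{"travel":[0,0,0.006],"twist":0},{"travel":[0,0,0.01],"twist":0},{"travel":[0,0,0.01],"twist":0}]'
```

```text
t: 12.72
tcp_pos: [0.5762, 0.2485, 0.0556]
eef_rot: [0.0, 0.883, 0.47, 0.0]
contact_force: [0.8, -1.1, 6.8]
finger_gap: 0.0272
finger_force: 50.1
t: 13.1
tcp_pos: [0.5762, 0.2485, 0.0537]
eef_rot: [0.0, 0.883, 0.47, 0.0]
contact_force: [-0.1, -1.5, 6.7]
finger_gap: 0.027
finger_force: 50.2
```

```bash
python3 -m crank '[{"travel":[0,0,0.005],"twist":0},{"travel":[0,0,0.009],"twist":0},{"travel":[0,0,0.009],"twist":0},{"travel":[0,0,0.009],"twist":0}]' && python3 -c "
from h import *
s=telemetry.get_state();print(s['moment'],s['qpos'][5])"
```

```text
t: 13.6
tcp_pos: [0.5763, 0.2485, 0.0522]
eef_rot: [0.0, 0.883, 0.47, 0.0]
contact_force: [-0.7, -1.6, 12.8]
finger_gap: 0.0269
finger_force: 51.0
[-0.32230233  0.26542156  0.02318597] 0.9506927467792685
```

```bash
python3 -m crank '[{"travel":[0,0,-0.004],"twist":0},{"travel":[0,0,-0.004],"twist":0},{"travel":[0,0,-0.004],"twist":0}]' && python3 -m crank '[{"travel":[0,0,0],"twist":-0.06},{"travel":[0,0,0],"twist":-0.12},{"travel":[0,0,0],"twist":-0.18},{"travel":[0,0,0],"twist":-0.18}]' && python3 -c "
from h import *
s=telemetry.get_state();print(s['moment'],s['qpos'][5])"
```

```text
t: 13.98
tcp_pos: [0.5762, 0.2485, 0.0528]
eef_rot: [0.0, 0.883, 0.47, 0.0]
contact_force: [-0.4, -1.3, 8.2]
finger_gap: 0.0273
finger_force: 50.5
t: 14.48
tcp_pos: [0.5764, 0.2487, 0.0528]
eef_rot: [0.0, 0.807, 0.591, 0.0]
contact_force: [-0.7, 0.1, 8.4]
finger_gap: 0.0269
finger_force: 50.4
[ 0.01976221 -0.00680279  0.07324908] 0.6663131936042078
```

```bash
python3 -m crank '[{"travel":[0,0,0],"twist":-0.08},{"travel":[0,0,0],"twist":-0.16},{"travel":[0,0,0],"twist":-0.24},{"travel":[0,0,0],"twist":-0.32},{"travel":[0,0,0],"twist":-0.32}]' && python3 - <<'E'
from h import *
s=telemetry.get_state();print(s['moment'],s['qpos'][5])
w,_=cams.capture("wrist");cv2.imwrite("pics/w4.png",w);x=np.clip(cv2.resize(w[150:300,155:355],(800,600),interpolation=cv2.INTER_CUBIC)*1.5,0,255).astype('uint8');cv2.imwrite("pics/c4.png",x)
E
```

```text
t: 15.1
tcp_pos: [0.5764, 0.2487, 0.0529]
eef_rot: [0.0, 0.635, 0.773, 0.0]
contact_force: [-0.9, 0.2, 8.4]
finger_gap: 0.0269
finger_force: 50.4
[0.06059036 0.04620939 0.04602163] 0.16315789525132354
```

View pics/c4.png

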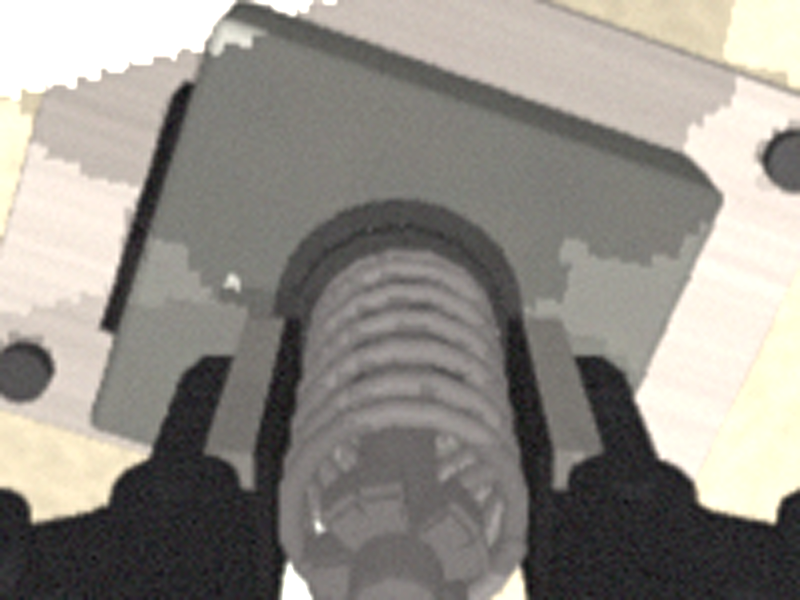

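The head is inside the spring top. A slot is at about (425,510), roughly 20–29° from image up, and the stub is at about 63°, so it sits under a lobe and the rod has not turned. I'll ease up and feel for the lock.

```bash
python3 -m crank '[{"travel":[0,0,-0.005],"twist":0},{"travel":[0,0,-0.01],"twist":0},{"travel":[0,0,-0.01],"twist":0},{"travel":[0,0,-0.01],"twist":0}]' && python3 -m crank '[{"travel":[0,0,-0.004],"twist":0},{"travel":[0,0,-0.004],"twist":0},{"travel":[0,0,-0.004],"twist":0}]'
```

```text
t: 15.65
tcp_pos: [0.5764, 0.2487, 0.0548]
eef_rot: [0.0, 0.635, 0.772, 0.0]
contact_force: [-0.3, 0.3, 6.2]
finger_gap: 0.0267
finger_force: 50.3
t: 16.02
tcp_pos: [0.5764, 0.2487, 0.0555]
eef_rot: [0.0, 0.635, 0.772, 0.0]
contact_force: [0.9, 0.7, 5.4]
finger_gap: 0.0271
finger_force: 50.2
```

```bash
python3 -m crank '[{"travel":[0,0,-0.004],"twist":0},{"travel":[0,0,-0.004],"twist":0},{"travel":[0,0,-0.004],"twist":0}]' && python3 -m crank '[{"travel":[0,0,-0.003],"twist":0},{"travel":[0,0,-0.003],"twist":0},{"travel":[0,0,-0.003],"twist":0}]'
```

```text
t: 16.4
tcp_pos: [0.5764, 0.2487, 0.0563]
eef_rot: [0.0, 0.635, 0.772, 0.0]
contact_force: [-0.2, 0.4, 6.6]
finger_gap: 0.0268
finger_force: 50.1
t: 16.77
tcp_pos: [0.5763, 0.2487, 0.0567]
eef_rot: [0.0, 0.635, 0.772, 0.0]
contact_force: [2.7, 2.1, 2.9]
finger_gap: 0.0269
finger_force: 49.9
```

```bash
python3 -m crank '[{"travel":[0,0,-0.003],"twist":0},{"travel":[0,0,-0.003],"twist":0},{"travel":[0,0,-0.003],"twist":0}]'; python3 -c "
from h import *
s=telemetry.get_state();print(s['moment'],s['contact_force'])"
```

```text
t: 17.15
tcp_pos: [0.5762, 0.2485, 0.0572]
eef_rot: [0.0, 0.635, 0.772, 0.0]
contact_force: [2.7, 4.4, -1.8]
finger_gap: 0.0269
finger_force: 49.4
[ 0.59320406 -0.73305686 -0.05621298] [ 2.7498252   4.44640728 -1.80655566]
```

The force reversed with an off-axis moment, so the head is holding the stub. Releasing and retreating.

```bash
python3 -m crank '[{"travel":[0,0,0.002],"twist":0},{"travel":[0,0,0.002],"twist":0}]' && python3 -m crank '[{"travel":[0,0,0],"twist":0},{"travel":[0,0,0],"twist":0},{"travel":[0,0,0],"twist":0},{"travel":[0,0,0],"twist":0},{"travel":[0,0,0],"twist":0}]' 0.2 && python3 -m crank '[{"travel":[0,0,-0.1],"twist":0},{"travel":[0,0,-0.3],"twist":0},{"travel":[0,0,-0.6],"twist":0},{"travel":[0,0,-0.7],"twist":0},{"travel":[0,0,-0.7],"twist":0}]' && python3 - <<'E'
from h import *
w,_=cams.capture("wrist");s,_=cams.capture("side")
c=cam("wrist");u,v=map(int,pix(c,[.5762,.2485,.08]));print(u,v)
u1,v1=map(int,pix(cam("side"),[.5762,.2485,.07]))
z=np.hstack([cv2.resize(w[v-40:v+40,u-27:u+27],(400,600),interpolation=cv2.INTER_CUBIC),cv2.resize(s[v1-30:v1+30,u1-20:u1+20],(400,600),interpolation=cv2.INTER_CUBIC)])
cv2.imwrite("pics/c5.png",np.clip(z*1.5,0,255).astype('uint8'))
E
```

```text
t: 17.4
tcp_pos: [0.5762, 0.2485, 0.057]
eef_rot: [0.0, 0.635, 0.772, 0.0]
contact_force: [3.8, 3.5, 2.1]
finger_gap: 0.027
finger_force: 49.7
t: 18.02
tcp_pos: [0.576, 0.2485, 0.0569]
eef_rot: [-0.0, 0.635, 0.772, -0.0]
contact_force: [0.3, -0.1, 0.2]
finger_gap: 0.0511
finger_force: 0.0
t: 18.65
tcp_pos: [0.5772, 0.2489, 0.2002]
eef_rot: [0.001, 0.635, 0.772, 0.002]
contact_force: [-0.5, -0.1, -0.9]
finger_gap: 0.0513
finger_force: 0.0
255 185
```

View pics/c5.png

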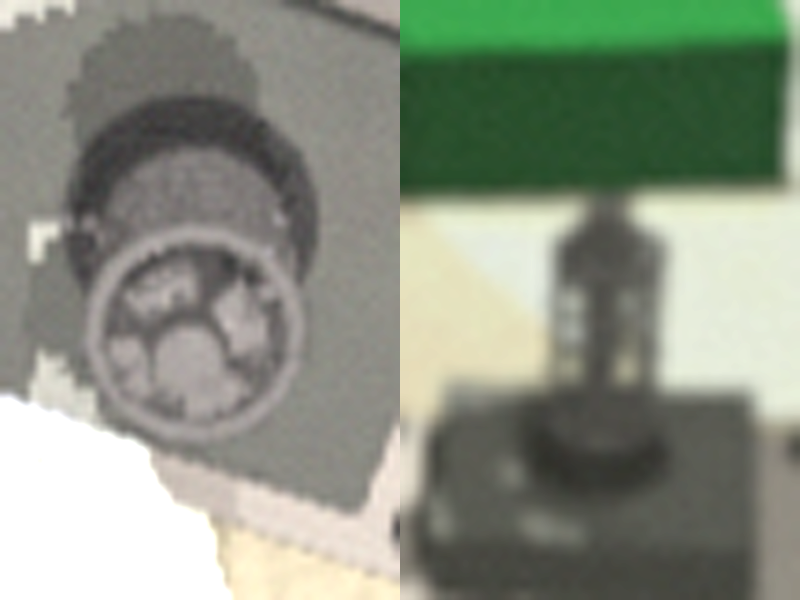

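The spring sits on the rod with its top ring around the four-lobed head (wrist crop about (195,330)). The stub is behind the right-hand lobe at about (262,290), and the gripper is well clear. Handing in.

```bash
python3 -c "
from workcell import ticket
print(ticket.job_done())"
```

```text
the job is handed in; nothing more can be done
None
```

The slim spring is threaded over the rod and pressed down; a gentle upward pull and the last picture show its upper wire end locked under the head. The highest vertical force reading was about 13 N, and I handed in with the gripper clear at about 19 s; no verdict came back.

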